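Check two closed-end sleeves on a depth-gauge pin and sort them

ROBOT

A 6-joint arm with a two-finger parallel gripper is mounted at the origin on the work surface. World frame = base frame: x ahead of the robot, y to its left, z up, the work surface at z = 0. Lengths are in m, angles in rad, forces in N, time in s.
With the tool pointing down it reaches from about 0.425 to 0.95 m from the base axis. Payload 14.7 kg.
Tool frame: the origin (TCP) lies at the very end of the fingers, on their centre line; the grasp point (between the pads) lies 19 mm behind it (r.pinch_z is the distance from the TCP to the grasp point, in m); x points along the fingers, z is the direction in which the jaws open and shut, and the axes are right-handed (so a half turn about x gives the same grasp; the last joint's range is limited). The gripper opens to 85 mm and grips with 20 to 120 N. Pads are 22 mm wide; open, the fingers measure 114 mm over their backs; the gripper's body (76 mm by 85 mm) begins 54 mm behind the grasp point. The pads swing forward as they close: fully open they stand 13 mm farther back than shut.
Start: joints at [1.117, 0.48, 1.596, -0, 1.065, -0.047], TCP at [0.257, 0.597, 0.231] pointing down, gripper open.
Joint ranges: [-2.75, 2.75], [-0.82, 2.05], [0.23, 2.67], [-1.56, 4.7], [0.09, 2.69], [-2.92, 2.92]. Speed limits (rad/s): [1.89, 1.89, 2.39, 3.01, 3.01, 3.01].

INTERFACE

Orientations are given as a 3x3 rotation matrix whose columns are the frame's x, y, z axes.
In Python, from cell import r gives the robot as it stands.
- The arm moves only by the tool apply_moves, never from a script. Its argument "plan" is a list of rows, each a list of 7 numbers: the shift along the tool's x, y, z in mm, then the turn, a rotation vector about the tool's x, y, z in degrees, then the opening, from 0 (shut) to 1 (fully open). A call has 1 to 20 rows; each row shifts and turns the pose as measured when the row begins, along the tool's axes as they then stand; what a row does not reach is not made up. A row lasts 1/12 s, in which the tool goes at most 41.7 mm and 7.16 degrees, less where a joint would pass 70% of its speed; a pose out of reach is approached as far as the arm can. A call is refused whole if a number of a shift passes 41.7 or a number of a turn 7.16, either way. A call with a gripper value outside its range is refused whole. The fingers move at their own pace and stop on an object; "squeeze" is the grip in N (left out, the last holds). Time passes only in rows, so rows that do not move let the fingers close. It gives the time, the measured TCP pose, the force and the opening at its end, in the units of the state.
- r.observe(): the state, without advancing time (a new reading comes with each control period).
- r.camera(name): name is "scene" or "top" or "wrist"; returns a dict with "img" (384x512x3 uint8, red, green, blue), "fx", "fy", "cx", "cy" (pixels), "world_from_camera" (4x4, takes a point from camera to world coordinates); the wrist camera has in their place "T_tool_cam" (4x4, takes a point from camera to tool coordinates, whose origin is the TCP and whose axes are the tool frame's). Camera axes: x right, y down, z forward; pixel columns grow to the right and rows downward; lengths in m; the calibration is good to about 2 mm. The wrist camera is an equidistant fisheye: a pixel r from the principal point sees the ray r / f radians off the axis. A picture is of the moment at which its call begins: read the wrist's pose just before it. There is no depth.
- r.hand_in(): hands the job in, once; it reports no verdict.
The state is a dict: "time": time; "q": joint angles; "joint_velocities": joint speeds; "tau": joint torques, N m; "eef_pos": TCP position; "eef_rot": TCP orientation; "wrist_force": force on the tool from outside, world axes, zero at the start; "moment": the same for the moment, N m; "opening": finger opening in m.
Only numpy, scipy, OpenCV 4.12 (cv2) and the standard library are available. Lean on these libraries where they do the work, as an engineer would, in place of code of your own. Each camera call takes 0.05 s, during which the arm holds its last target.

TASK

Check both closed-end sleeves on the gauge pin, the brass one first: ease it mouth down over the pin, slowly, as far as it will go without forcing it. If it goes right down onto the gauge table it is good and belongs in the white tray; if it stops short, with the pin bottoming in its bore, it belongs in the red tray. Stand the brass sleeve upright in its tray before you check the aluminium one the same way, and do not disturb the bottles.

Things in the scene. Friction and masses are not known exactly. Their poses are not given: they have to be found in the camera images.
- brass_sleeve: Brass (yellow) sleeve: plain cylinder, 36 mm diameter, 62 mm tall, closed flat top, open mouth below with a blind bore 23 mm in diameter. Stands mouth down. Origin: centre of the mouth (underside); z runs up to the closed end. Its bore depth is random each time, out of sight, 10 to 46 mm; 31 or more is good; from 26 to 31 (stops under 5 mm above the table) either tray is accepted.
- alu_sleeve: Aluminium (silver) sleeve: plain cylinder, 36 mm diameter, 62 mm tall, closed flat top, open mouth below with a blind bore 23 mm in diameter. Stands mouth down. Origin: centre of the mouth (underside); z runs up to the closed end. Its bore depth is random each time, out of sight, 10 to 46 mm; 31 or more is good; from 26 to 31 (stops under 5 mm above the table) either tray is accepted.
- gauge: Depth gauge's base, fixed to the bench: dark steel plate 100 x 100 x 10 mm. Origin: centre of its underside. In its middle stands the gauge head: a round metal table 64 mm in diameter, its top 20 mm above the bench, with one bright upright steel pin on it, 21 mm in diameter, 31 mm above the table, 2.5 mm chamfer at its tip.
- gauge_head (a joint): How far the sprung gauge head is pressed down, in m: 0 at rest. It stays put under 10 N and then sinks 1 mm for every 5 N more; over 5 mm (35 N) counts as forcing.
- gauge_seat (a point): Point on the pin's axis at the top face of the gauge table (20 mm above the bench); a good sleeve's origin comes down to here.
- gauge_tip (a point): Centre of the pin's top, 51 mm above the bench. A sleeve whose rim is caught on the pin's top has its origin at this height; one with a bore D mm deep (D under 31) stops with its origin D mm below it.
- white_tray: White plastic tray for good sleeves: open-topped, fixed to the bench, 190 mm (its x) by 120 mm (its y) outside, 18 mm high, walls and floor about 4 mm. Origin: centre of its underside. Room for both sleeves side by side along x.
- red_tray: Red plastic tray for rejected sleeves: open-topped, fixed to the bench, 190 mm (its x) by 120 mm (its y) outside, 18 mm high, walls and floor about 4 mm. Origin: centre of its underside. Room for both sleeves side by side along x.
- amber_bottle: Bystander: amber glass bottle, 52 mm in diameter, 120 mm tall. Origin: centre of its underside.
- wash_bottle: Bystander: white plastic bottle with yellow cap, 64 mm in diameter, 140 mm tall. Origin: centre of its underside.
- vial: Bystander: small amber vial with white cap, 26 mm in diameter, 50 mm tall. Origin: centre of its underside.
Things that resemble listed ones, but are neither listed nor needed, are in the scene too. Several things look just like the red_tray: the one meant starts farthest to the robot's right.

How it is judged:
By the outcome, as a careful person would: the job done as asked, in the order asked, and still so for the second after the job is handed in, with the robot touching nothing.
It also fails if it takes over 72 s, if anything falls off the work surface, if the arm or the gripper's body presses on something with over 40 N, if the wrist force passes 120 N, or if a joint passes its speed limit or range.

## Working session

There is one attempt and no reset: what is moved stays moved. The work goes in short steps, Python scripts to look and compute and a tool call to move; the robot and the scene stay as the last step left them, time stands still between calls to the robot, and variables do not carry over. Pictures are saved under pics/ and viewed, and the job is handed in when it is done.

Besides the shell and the picture viewer there is one more tool, called after ">>>" as a command line: name --pt "numbers of a row" for each row, then --argument value for the rest. apply_moves: Moves the arm, as the interface text tells. Its arguments: {"type":"object","properties":{"plan":{"type":"array"},"squeeze":{"type":"number"}},"required":["plan"]}

```bash
mkdir -p pics; ls; python3 - <<'E'
from cell import r
import cv2,pickle
s=r.observe()
print({k:s[k] for k in s})
d={}
for n in ("scene","top","wrist"):
    c=r.camera(n); d[n]=c
    cv2.imwrite(f"pics/{n}0.png",cv2.resize(c["img"][:,:,::-1],None,fx=1.5,fy=1.5,interpolation=cv2.INTER_CUBIC))
    print(n,{k:v for k,v in c.items() if k!="img"})
pickle.dump(d,open("cams0.pkl","wb"))
E
```

```text
pics
{'time': 0.0, 'q': array([ 1.11740564e+00,  4.80815647e-01,  1.59685959e+00,  3.73276984e-05,
        1.06505924e+00, -4.66210668e-02]), 'joint_velocities': array([-1.79806427e-03,  8.21089163e-04, -1.64493058e-03,  4.47654564e-04,
        2.03637608e-04, -8.23494671e-06]), 'tau': array([ 2.16214750e-03, -9.50635815e+01, -4.30175078e+01,  2.27576498e-05,
        1.24833893e-02, -5.02656280e-05]), 'eef_pos': array([0.25698101, 0.59662093, 0.2306882 ]), 'eef_rot': array([[-5.29490431e-04, -9.18396508e-01,  3.95660932e-01],
       [-1.01215339e-03,  3.95661277e-01,  9.18395954e-01],
       [-9.99999348e-01,  8.58123170e-05, -1.13905700e-03]]), 'wrist_force': array([ 0.61283922, -0.56098328,  0.06386349]), 'moment': array([-0.00802535,  0.01449665,  0.03380475]), 'opening': 0.08529256681243856}
scene {'fx': 471.5532339113585, 'fy': 471.5532339113585, 'cx': 250.71459589390057, 'cy': 195.1883241121634, 'world_from_camera': array([[ 0.82237809,  0.30456592, -0.4805558 ,  1.21539621],
       [ 0.56888988, -0.45155858,  0.68735664, -0.89628945],
       [-0.00765369, -0.83865038, -0.54461
[... 221 characters left out ...]
0.01288827, -0.99563681,  0.0924188 ,  0.40066322],
       [-0.99989842,  0.01339545,  0.00486965,  0.08213235],
       [-0.00608639, -0.09234665, -0.99570832,  1.29757485],
       [ 0.        ,  0.        ,  0.        ,  1.        ]])}
wrist {'fx': 297.3186396354542, 'fy': 297.3186396354542, 'cx': 259.8600597517586, 'cy': 192.99715277547406, 'T_tool_cam': array([[ 3.54645089e-04, -2.69905909e-01,  9.62886636e-01,
        -1.42724236e-01],
       [ 2.90444978e-04, -9.62886629e-01, -2.69906014e-01,
         6.77862508e-02],
       [ 9.99999895e-01,  3.75386431e-04, -2.63090198e-04,
        -8.90450113e-04],
       [ 0.00000000e+00,  0.00000000e+00,  0.00000000e+00,
         1.00000000e+00]])}
```

View pics/scene0.png

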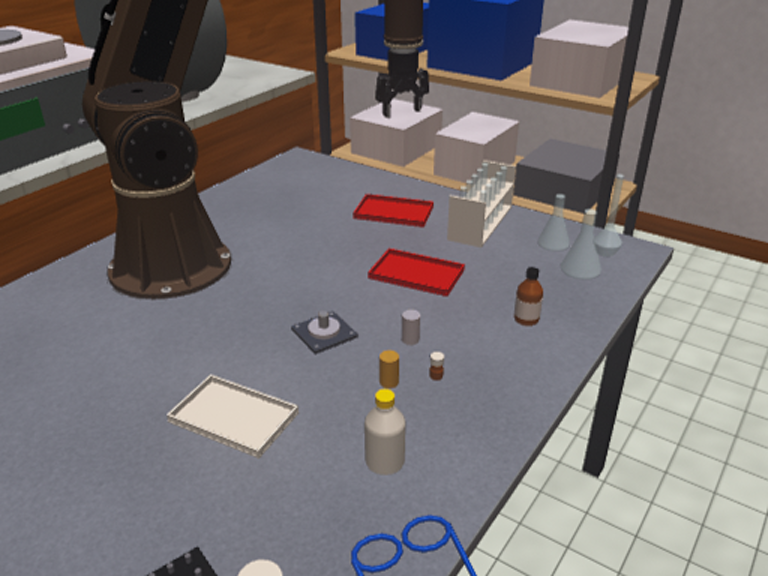

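View pics/top0.png

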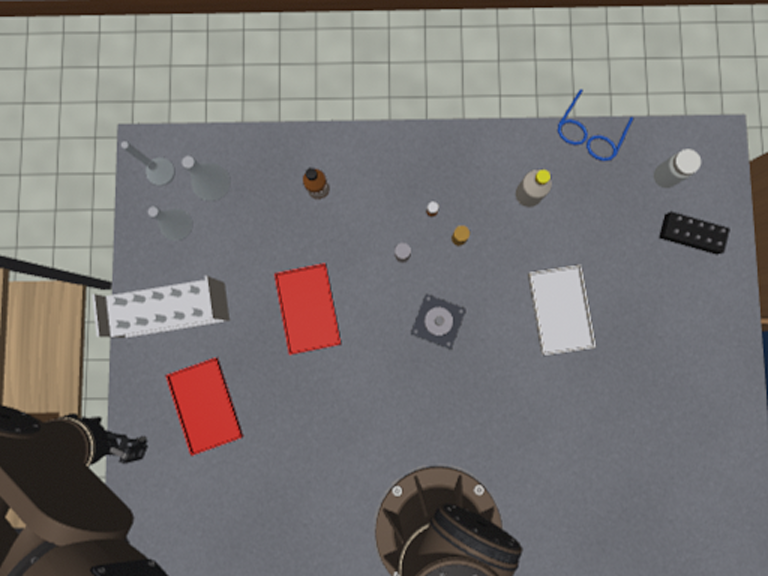

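View pics/wrist0.png

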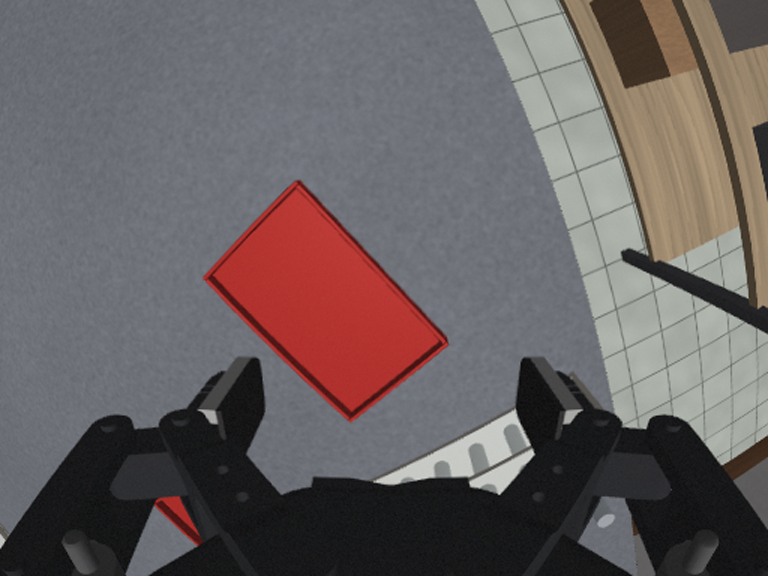

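```bash
cat > h.py <<'E'
import numpy as np,cv2,pickle
def ray(c,u,v,pose=None):
    if 'T_tool_cam' in c:
        x=(u-c['cx'])/c['fx'];y=(v-c['cy'])/c['fy'];t=np.hypot(x,y)
        s=np.sin(t)/t if t>1e-9 else 1
        d=np.array([x*s,y*s,np.cos(t)]); T=np.eye(4);T[:3,:3]=pose[1];T[:3,3]=pose[0];T=T@c['T_tool_cam']
    else:
        d=np.array([(u-c['cx'])/c['fx'],(v-c['cy'])/c['fy'],1]);T=c['world_from_camera']
    return T[:3,3],T[:3,:3]@d
def onz(c,u,v,z,pose=None):
    o,d=ray(c,u,v,pose); return o+d*(z-o[2])/d[2]
def proj(c,P,pose=None):
    P=np.atleast_2d(P)
    if 'T_tool_cam' in c:
        T=np.eye(4);T[:3,:3]=pose[1];T[:3,3]=pose[0];T=T@c['T_tool_cam']
    else: T=c['world_from_camera']
    p=(P-T[:3,3])@T[:3,:3]
    if 'T_tool_cam' in c:
        rr=np.hypot(p[:,0],p[:,1]);t=np.arctan2(rr,p[:,2]);k=t/np.maximum(rr,1e-9)
        return np.c_[c['cx']+c['fx']*k*p[:,0],c['cy']+c['fy']*k*p[:,1]]
    return np.c_[c['cx']+c['fx']*p[:,0]/p[:,2],c['cy']+c['fy']*p[:,1]/p[:,2]]
E
python3 - <<'E'
from h import *
d=pickle.load(open("cams0.pkl","rb"))
t=d["top"]; s=d["scene"]
for n,u,v,z in [("brass",461,234,.062),("alu",403,251,.062),("vial",433,208,.05),("pin",438.5,320,.051),("red",308.5,309,.01),("red2",205,406,.01),("white",562.5,309.5,.01),("amber",311,174,.12),("wash",543,177,.14)]:
    print(n,onz(t,u/1.5,v/1.5,z).round(4))
for n,u,v,z in [("brass",389.5,357,.062),("alu",411,315.5,.062),("vial",437,357,.05),("pin",323.5,315,.051),("amber",532,272,.12),("wash",385,396,.14)]:
    print(n,onz(s,u/1.5,v/1.5,z).round(4))
for n,cs in (("red",[(275,275),(326,264),(341,344),(291,354)]),("white",[(529,272),(581,265),(595,347),(544,355)]),("plate",[(427,294),(466,309),(452,349),(411,334)])):
    P=np.array([onz(t,u/1.5,v/1.5,.018 if n!="plate" else .01) for u,v in cs]); print(n,P.round(3)[:,:2].tolist(),P.mean(0))
img=t["img"][:,:,::-1]
cv2.imwrite("pics/crop0.png",cv2.resize(img[120:250,170:410],None,fx=3.3,fy=3.3,interpolation=cv2.INTER_CUBIC))
E
```

```text
brass [ 0.6538 -0.0606  0.062 ]
alu [0.6174 0.0688 0.062 ]
vial [ 7.166e-01 -3.000e-04  5.000e-02]
pin [ 0.4639 -0.0076  0.051 ]
red [0.4951 0.2866 0.01  ]
red2 [0.2788 0.5201 0.01  ]
white [ 0.4862 -0.2941  0.01  ]
amber [0.7769 0.2641 0.12  ]
wash [ 0.7568 -0.2265  0.14  ]
brass [ 0.6637 -0.0672  0.062 ]
alu [0.6262 0.0638 0.062 ]
vial [ 0.7264 -0.0063  0.05  ]
pin [ 0.4743 -0.0177  0.051 ]
amber [0.7868 0.2523 0.12  ]
wash [ 0.7652 -0.2316  0.14  ]
red [[0.574, 0.362], [0.597, 0.245], [0.414, 0.212], [0.393, 0.325]] [0.49455797 0.28593551 0.018     ]
white [[0.573, -0.219], [0.587, -0.338], [0.4, -0.361], [0.384, -0.246]] [ 0.48577156 -0.29109394  0.018     ]
plate [[0.526, 0.015], [0.49, -0.074], [0.4, -0.04], [0.435, 0.053]] [ 0.46269732 -0.01160718  0.01      ]
```

View pics/crop0.png

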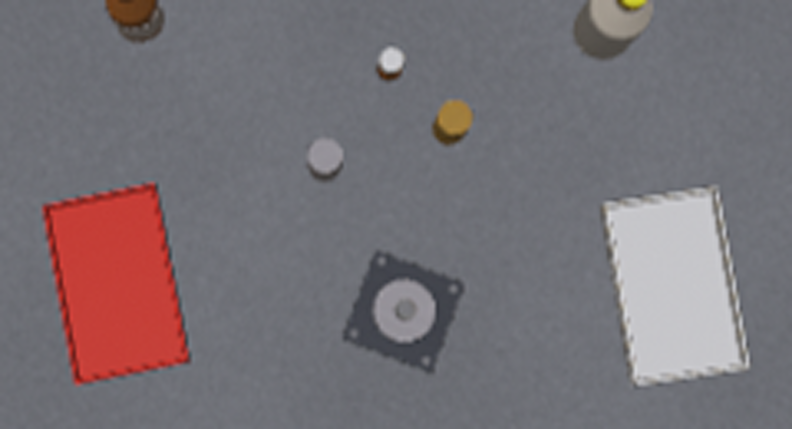

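Candidates, in top0.png pixels:
- **Brass sleeve:** plain yellow-brown cylinder (461,234). The alternatives are the vial (433,208) and the wash bottle's yellow cap (543,177).
- **Aluminium sleeve:** (403,251). The alternative is the white cylinder (685,165).
- **Red tray:** (308,309) is the rightmost red one. The one at (205,406) is the decoy.

The crop confirms these choices.

Next I move over the middle, with the jaws turned along world y, to measure with the wrist camera.

>>> apply_moves --pt "0 -29.7 -26.8 -5.8 0 0 1" --pt "0 -26.8 -29.7 -5.8 0 0 1" --pt "0 -23.7 -32.2 -5.8 0 0 1" --pt "0 -20.2 -34.5 -5.8 0 0 1" --pt "0 -16.6 -36.4 0 0 0 1" --pt "0 -16.6 -36.4 0 0 0 1" --pt "0 -16.6 -36.4 0 0 0 1" --pt "0 -16.6 -36.4 0 0 0 1" --pt "0 -16.6 -36.4 0 0 0 1" --pt "0 -16.6 -36.4 0 0 0 1" --pt "0 -16.6 -36.4 0 0 0 1" --pt "0 -16.6 -36.4 0 0 0 1" --pt "0 -16.6 -36.4 0 0 0 1" --pt "0 -16.6 -36.4 0 0 0 1" --pt "0 -16.6 -36.4 0 0 0 1" --pt "0 0 0 0 0 0 1"

```text
time: 1.48
eef_pos: [0.5199, 0.0322, 0.2282]
eef_rot: [[0.001, -1.0, -0.024], [-0.001, -0.024, 1.0], [-1.0, -0.001, -0.001]]
wrist_force: [-1.2, 0.8, -0.9]
opening: 0.0854
```

```bash
cat > look.py <<'E'
import sys,pickle,cv2
from cell import r
n=sys.argv[1]; s=r.observe(); c=r.camera("wrist")
pickle.dump((c,(s["eef_pos"],s["eef_rot"])),open(n+".pkl","wb"))
cv2.imwrite(f"pics/{n}.png",cv2.resize(c["img"][:,:,::-1],None,fx=1.5,fy=1.5,interpolation=cv2.INTER_CUBIC))
print(s["time"],s["eef_pos"],s["eef_rot"].round(4).tolist(),s["wrist_force"].round(2),s["joint_velocities"].round(3))
E
python3 look.py w1
```

```text
1.4833 [0.51994153 0.03221339 0.22824968] [[0.0009, -0.9997, -0.0243], [-0.0007, -0.0243, 0.9997], [-1.0, -0.0009, -0.0007]] [-1.17  0.8  -0.87] [ 0.039 -0.018  0.044  0.031  0.006  0.066]
```

View pics/w1.png

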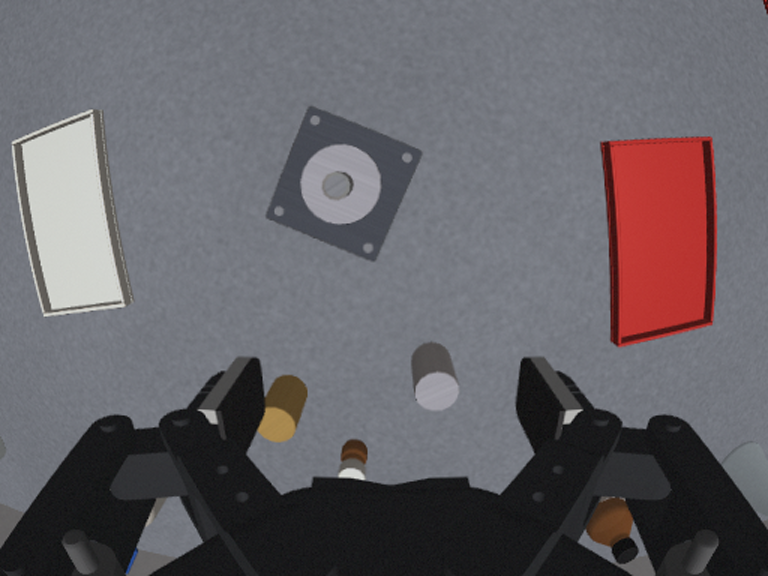

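The picture shows the gauge table at (341,184), brass sleeve top at (277,424), alu top at (437,391), vial at (353,465), and the white and red trays left and right. I'll fit models to these.

```bash
cat > fit.py <<'E'
from h import *
from scipy.optimize import least_squares
A=np.linspace(0,2*np.pi,72,endpoint=False)
def circ(x,y,z,R): return np.c_[x+R*np.cos(A),y+R*np.sin(A),np.full(72,z)]
def hullpred(c,pose,x,y,R,z0,z1):
    p=np.vstack([proj(c,circ(x,y,z0,R),pose),proj(c,circ(x,y,z1,R),pose)]) if z1>z0 else proj(c,circ(x,y,z0,R),pose)
    return cv2.convexHull(p.astype(np.float32))
def blob(mask,u,v):
    n,l,st,ce=cv2.connectedComponentsWithStats(mask.astype(np.uint8))
    lab=l[int(v),int(u)]
    m=(l==lab).astype(np.uint8); assert lab>0
    cs,_=cv2.findContours(m,cv2.RETR_EXTERNAL,cv2.CHAIN_APPROX_NONE)
    return m,max(cs,key=cv2.contourArea)[:,0,:]
def fitcyl(c,pose,cont,R,z0,z1,x0):
    pts=cv2.convexHull(cont.astype(np.int32))[:,0,:].astype(float)
    # contour pixels lie ~0.5px inside the edge
    def f(p):
        h=hullpred(c,pose,p[0],p[1],R,z0,z1)
        return [cv2.pointPolygonTest(h,(float(a),float(b)),True)-0.4 for a,b in pts]
    s=least_squares(f,x0,loss='soft_l1',diff_step=1e-4,x_scale=.01)
    return s.x,np.sqrt(np.mean(np.array(f(s.x))**2))
E
python3 - <<'E'
from fit import *
c,pose=pickle.load(open("w1.pkl","rb"))
im=c["img"]; hsv=cv2.cvtColor(im,cv2.COLOR_RGB2HSV); H,S,V=[hsv[...,i].astype(int) for i in range(3)]
for n,u,v in(("brass top",277,424),("brass side",290,395),("alutop",437,391),("aluside",431,358),("bench",500,300),("table",320,200),("pintop",334,187),("shadow",290,440)): print(n,hsv[int(v/1.5),int(u/1.5)], im[int(v/1.5),int(u/1.5)])
b,cb=blob((S>110)&(H>8)&(H<30),277/1.5,424/1.5)
print("brass",b.sum(),fitcyl(c,pose,cb,.018,0,.062,[.65,-.06]))
E
```

```text
brass top [ 20 134 166] [166 136  79]
brass side [ 18 135  85] [85 67 40]
alutop [124  11 164] [158 157 164]
aluside [10  9 81] [81 79 78]
bench [112  21 133] [122 125 133]
table [128  13 163] [157 155 163]
pintop [116  15 132] [124 125 132]
shadow [111  20 126] [116 119 126]
brass 987 (array([ 0.6585793 , -0.06250593]), np.float64(0.7306996945892688))
```

```bash
python3 - <<'E'
from fit import *
c,pose=pickle.load(open("w1.pkl","rb"))
im=c["img"]; hsv=cv2.cvtColor(im,cv2.COLOR_RGB2HSV); H,S,V=[hsv[...,i].astype(int) for i in range(3)]
o=cv2.resize(im[:,:,::-1],None,fx=1.5,fy=1.5,interpolation=cv2.INTER_CUBIC)
def draw(h,col=(0,255,0)):
    cv2.polylines(o,[np.int32(((h.reshape(-1,2)+.5)*1.5-.5)*16)],True,col,1,cv2.LINE_AA,4)
a,ca=blob((S<16)&(V>145),437/1.5,391/1.5); ft=fitcyl(c,pose,ca,.018,.062,.062,[.62,.065]);print("alutop",a.sum(),ft)
draw(hullpred(c,pose,*ft[0],.018,0,.062))
g,cg=blob((S<17)&(V>145),320/1.5,200/1.5); gt=fitcyl(c,pose,cg,.032,.02,.02,[.465,-.01]);print("table",g.sum(),gt)
draw(hullpred(c,pose,*gt[0],.032,.02,.02));draw(hullpred(c,pose,*gt[0],.0105,.051,.051));draw(hullpred(c,pose,*gt[0],.0105,.02,.02))
draw(hullpred(c,pose,.6586,-.0625,.018,0,.062))
for n,m,u,v in(("red",(S>150)&((H<6)|(H>174)),660,240),("white",(S<40)&(V>170)&(H<60),70,210)):
    w,cw=blob(m,u/1.5,v/1.5); print(n,w.sum())
    P=np.array([onz(c,x,y,.018,pose)[:2] for x,y in cw.astype(float)]); print(cv2.minAreaRect(P.astype(np.float32)*1000))
cv2.imwrite("pics/w1o.png",o[80:500])
E
```

```text
alutop 575 (array([0.62104641, 0.07011233]), np.float64(0.3639207097976597))
table 1833 (array([ 0.46539378, -0.00976214]), np.float64(0.39858428643007116))
red 9388
((498.4079895019531, 284.7052001953125), (188.52337646484375, 127.54956817626953), 10.709848403930664)
white 5826
((490.1080322265625, -289.6556701660156), (184.06704711914062, 117.8099365234375), 7.563665390014648)
```

View pics/w1o.png

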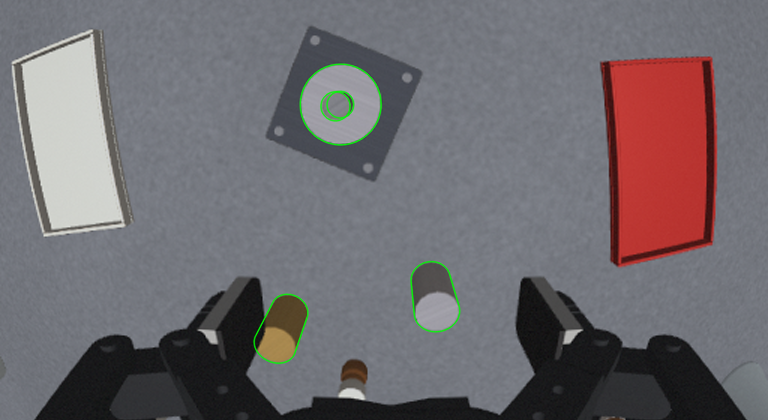

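>>> apply_moves --pt "10 -27 -18 1.4 0 0 1" --pt "10 -27 -18 0 0 0 1" --pt "10 -27 -18 0 0 0 1" --pt "10 -27 -18 0 0 0 1" --pt "15 -20 -15 0 0 0 1" --pt "15 0 0 0 0 0 1" --pt "0 0 0 0 0 0 1"

```text
time: 2.12
eef_pos: [0.6497, -0.052, 0.1543]
eef_rot: [[-0.002, -1.0, 0.002], [0.002, 0.002, 1.0], [-1.0, 0.002, 0.002]]
wrist_force: [-1.7, 0.7, -0.8]
opening: 0.0854
```

>>> apply_moves --pt "10 -9 -10.5 0 0 0 1" --pt "20 0 0 0 0 0 1" --pt "0 0 0 0 0 0 1"

```text
time: 2.37
eef_pos: [0.6577, -0.0595, 0.1241]
eef_rot: [[-0.004, -1.0, -0.0], [0.003, -0.0, 1.0], [-1.0, 0.004, 0.003]]
wrist_force: [-1.4, 0.6, -0.5]
opening: 0.0857
```

```bash
python3 look.py w2;python3 - <<'E'
from fit import *
c,pose=pickle.load(open("w2.pkl","rb"))
im=c["img"]; hsv=cv2.cvtColor(im,cv2.COLOR_RGB2HSV); H,S,V=[hsv[...,i].astype(int) for i in range(3)]
p=proj(c,[[.6586,-.0625,.062]],pose)[0];print(p)
b,cb=blob((S>110)&(H>8)&(H<30),*p)
print("brass",b.sum(),fitcyl(c,pose,cb,.018,0,.062,[.6586,-.0625]))
E
```

```text
2.3667 [ 0.65770456 -0.05945741  0.12406646] [[-0.0038, -1.0, -0.0002], [0.0028, -0.0002, 1.0], [-1.0, 0.0038, 0.0028]] [-1.36  0.61 -0.51] [ 0.005 -0.048 -0.055 -0.004  0.066  0.001]
[256.94713716 208.82654465]
brass 2215 (array([ 0.65850876, -0.06199951]), np.float64(0.9417387482741969))
```

View pics/w2.png

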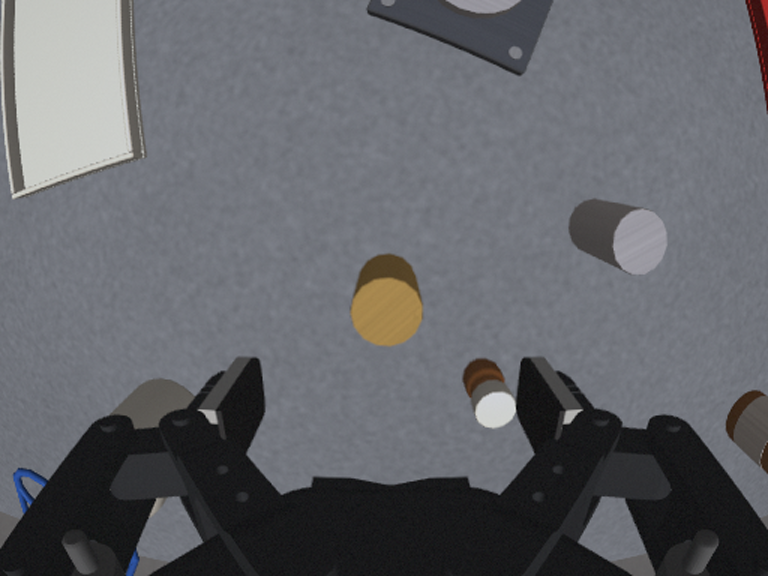

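>>> apply_moves --pt "30 -0.8 -2.5 0 0.16 -0.22 1" --pt "30 0 0 0 0 0 1" --pt "25 0 0 0 0 0 1" --pt "10 0 0 0 0 0 1" --pt "0 0 0 0 0 0 1" --squeeze 60

```text
time: 2.83
eef_pos: [0.6632, -0.0582, 0.038]
eef_rot: [[0.012, -1.0, -0.004], [-0.001, -0.004, 1.0], [-1.0, -0.012, -0.001]]
wrist_force: [0.2, 0.2, 1.0]
opening: 0.0852
```

>>> apply_moves --pt "6 4.5 -3.8 0 -0.06 0.69 1" --pt "4 0 0 0 0 0 1" --pt "0 0 0 0 0 0 1"

```text
time: 3.08
eef_pos: [0.6601, -0.0615, 0.0317]
eef_rot: [[0.002, -1.0, -0.005], [-0.001, -0.005, 1.0], [-1.0, -0.002, -0.001]]
wrist_force: [0.3, 0.0, 0.7]
opening: 0.0851
```

>>> apply_moves --pt "4 1.5 -0.5 0 0 0.1 1" --pt "0 0 0 0 0 0 0.2" --pt "0 0 0 0 0 0 0.2" --pt "0 0 0 0 0 0 0.2" --pt "0 0 0 0 0 0 0.2" --pt "0 0 0 0 0 0 0.2"

```text
time: 3.58
eef_pos: [0.6605, -0.0626, 0.0311]
eef_rot: [[0.005, -1.0, -0.005], [-0.001, -0.005, 1.0], [-1.0, -0.005, -0.001]]
wrist_force: [-0.4, 0.3, -2.5]
opening: 0.0339
```

>>> apply_moves --pt "0 0 0 0 0 0 0.2" --pt "0 0 0 0 0 0 0.2"

```text
time: 3.75
eef_pos: [0.6605, -0.0626, 0.0311]
eef_rot: [[0.005, -1.0, -0.005], [-0.001, -0.005, 1.0], [-1.0, -0.005, -0.001]]
wrist_force: [0.2, -0.6, -0.4]
opening: 0.0339
```

```bash
python3 look.py w3
```

```text
3.75 [ 0.66047114 -0.06261244  0.03109308] [[0.0047, -1.0, -0.0048], [-0.0014, -0.0048, 1.0], [-1.0, -0.0047, -0.0014]] [ 0.23 -0.64 -0.44] [ 0.    -0.    -0.001 -0.    -0.001 -0.001]
```

View pics/w3.png

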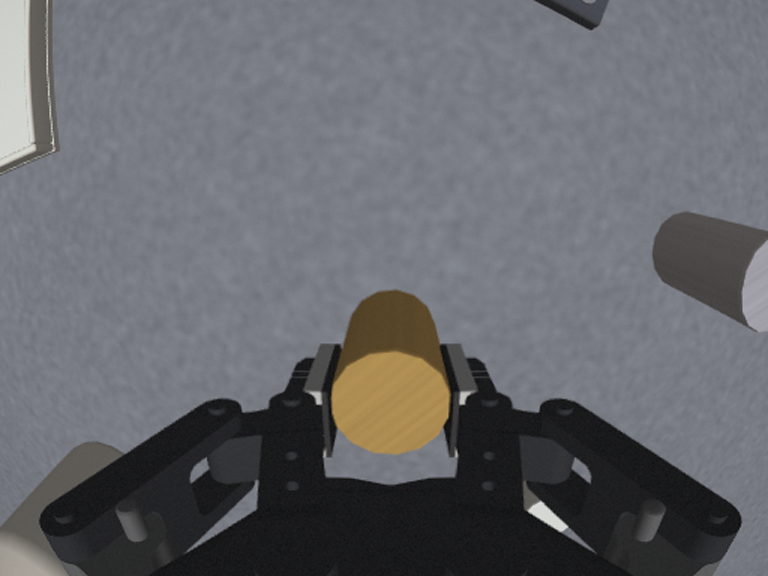

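```bash
python3 - <<'E'
from fit import *
c,pose=pickle.load(open("w3.pkl","rb"))
im=c["img"]; hsv=cv2.cvtColor(im,cv2.COLOR_RGB2HSV); H,S,V=[hsv[...,i].astype(int) for i in range(3)]
b,cb=blob((S>110)&(H>8)&(H<30),390/1.5,400/1.5)
x,e=fitcyl(c,pose,cb,.018,0.0,.062,[.6586,-.0625]);print(x,e)
b2,ct=blob((S>110)&(H>8)&(H<30)&(V>125),390/1.5,400/1.5)
print(b2.sum(),fitcyl(c,pose,ct,.018,0.062,.062,[.6586,-.0625]))
E
```

```text
[ 0.65806115 -0.06362579] 1.091458789943036
4244 (array([ 0.65830289, -0.06364616]), np.float64(1.1159207929875052))
```

>>> apply_moves --pt "-15 0 0 0 0 0 0.2" --pt "-30 5 2 0 0 0 0.2" --pt "-25 25 7 0 0 0 0.2" --pt "0 30 9 0 0 0 0.2" --pt "0 30 9 0 0 0 0.2" --pt "0 25 7 0 0 0 0.2" --pt "0 10 3 0 0 0 0.2" --pt "0 0 0 0 0 0 0.2"

```text
time: 4.47
eef_pos: [0.5288, -0.025, 0.1015]
eef_rot: [[0.003, -1.0, -0.004], [-0.001, -0.004, 1.0], [-1.0, -0.003, -0.001]]
wrist_force: [0.2, 0.1, -3.2]
opening: 0.0341
```

```bash
python3 look.py w4
```

```text
4.4667 [ 0.52876207 -0.02499378  0.10153509] [[0.0026, -1.0, -0.0042], [-0.0012, -0.0042, 1.0], [-1.0, -0.0026, -0.0012]] [ 0.18  0.08 -3.21] [-0.001 -0.008  0.007 -0.001  0.002 -0.002]
```

View pics/w4.png

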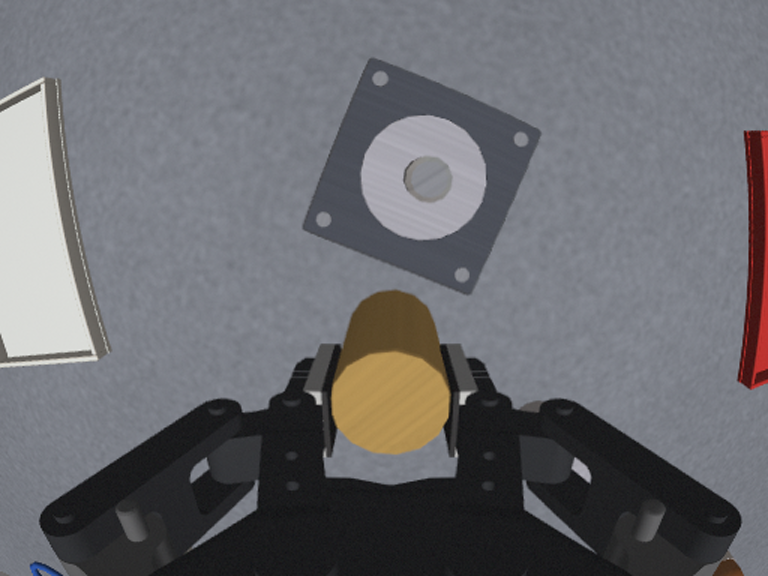

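```bash
python3 - <<'E'
from fit import *
c,pose=pickle.load(open("w4.pkl","rb"))
im=c["img"]; hsv=cv2.cvtColor(im,cv2.COLOR_RGB2HSV); H,S,V=[hsv[...,i].astype(int) for i in range(3)]
g,cg=blob((S<17)&(V>145),375/1.5,200/1.5); gt=fitcyl(c,pose,cg,.032,.02,.02,[.465,-.01]);print("table",g.sum(),gt)
# pin: dark pixels inside table
m=(V<143)&(cv2.drawContours(np.zeros(V.shape,np.uint8),[cg],-1,1,-1)>0)
m=cv2.morphologyEx(m.astype(np.uint8),cv2.MORPH_OPEN,np.ones((3,3)))
pm,cp=blob(m,430/1.5,180/1.5); print("pin",pm.sum(),fitcyl(c,pose,cp,.0105,.02,.0485,[.465,-.01]))
b,cb=blob((S>110)&(H>8)&(H<30),390/1.5,400/1.5)
z=pose[0][2]-.0311
print("brass",fitcyl(c,pose,cb,.018,z,.062+z,[.527,-.025]))
o=cv2.resize(im[:,:,::-1],None,fx=3,fy=3,interpolation=cv2.INTER_CUBIC)
def draw(h,col=(0,255,0)):
    cv2.polylines(o,[np.int32(((h.reshape(-1,2)+.5)*3-.5)*16)],True,col,1,cv2.LINE_AA,4)
x=gt[0]
draw(hullpred(c,pose,*x,.032,.02,.02));draw(hullpred(c,pose,*x,.0105,.02,.0485),(0,0,255));draw(hullpred(c,pose,*x,.008,.051,.051),(255,0,0))
cv2.imwrite("pics/w4o.png",o[100:650,550:1150])
E
```

```text
table 4635 (array([ 0.46532753, -0.00956036]), np.float64(0.3961115487499282))Traceback (most recent call last):
  File "<stdin>", line 8, in <module>
  File "fit.py", line 11, in blob
    m=(l==lab).astype(np.uint8); assert lab>0
                                        ^^^^^
AssertionError
```

>>> apply_moves --pt "0 25 7 0 0 0 0.2" --pt "0 25 7 0 0 0 0.2" --pt "0 9 2 0 0 0 0.2" --pt "0 0 0 0 0 0 0.2" --pt "0 0 0 0 0 0 0.2"

```text
time: 4.93
eef_pos: [0.4751, -0.0103, 0.1015]
eef_rot: [[0.009, -1.0, -0.004], [-0.002, -0.004, 1.0], [-1.0, -0.009, -0.002]]
wrist_force: [0.6, 0.0, -2.3]
opening: 0.034
```

>>> apply_moves --pt "0 7.5 1.5 0 0 0.26 0.2" --pt "0 0 0 0 0 0 0.2" --pt "0 0 0 0 0 0 0.2"

```text
time: 5.18
eef_pos: [0.471, -0.0095, 0.1015]
eef_rot: [[0.007, -1.0, -0.003], [-0.002, -0.003, 1.0], [-1.0, -0.007, -0.002]]
wrist_force: [-0.7, -0.4, -3.1]
opening: 0.0338
```

```bash
python3 look.py w5; python3 - <<'E'
from cell import r
import cv2
c=r.camera("scene")["img"][:,:,::-1]
cv2.imwrite("pics/s5.png",cv2.resize(c[170:240,170:290],None,fx=6,fy=6,interpolation=cv2.INTER_CUBIC))
E
```

```text
5.1833 [ 0.47101483 -0.00949477  0.10154088] [[0.0067, -1.0, -0.0033], [-0.0023, -0.0033, 1.0], [-1.0, -0.0067, -0.0023]] [-0.69 -0.39 -3.11] [-0.001  0.003 -0.003 -0.     0.007 -0.001]
```

View pics/s5.png

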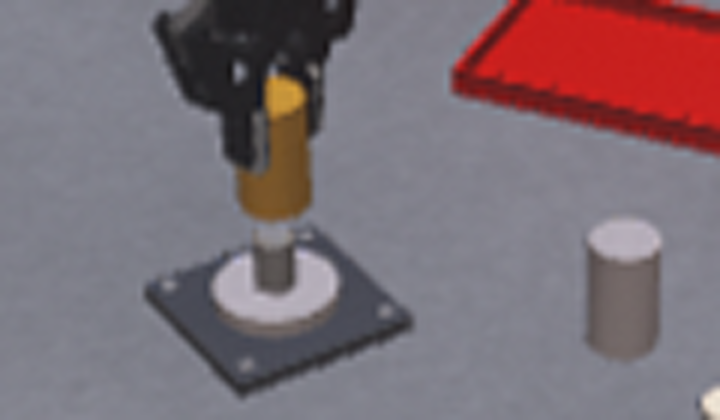

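View pics/w5.png

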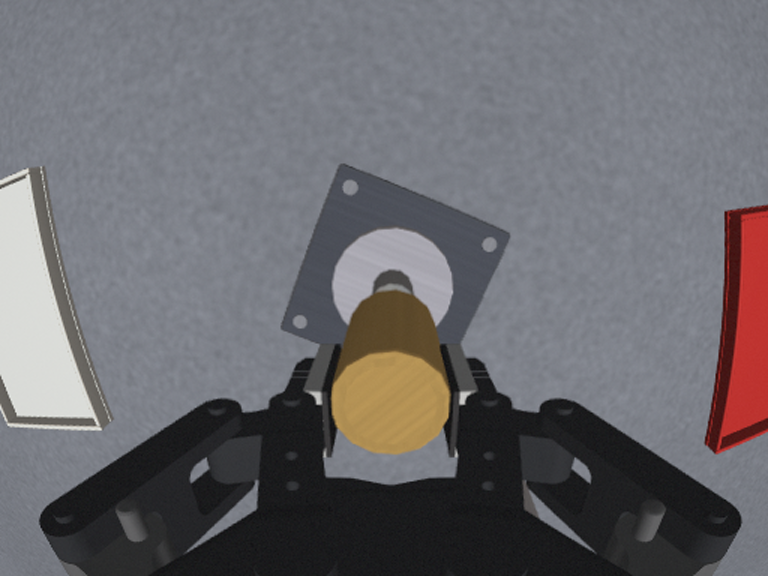

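>>> apply_moves --pt "5 3.4 0.7 0 0 0.15 0.2" --pt "5 1 0 0 0 0 0.2" --pt "0 0 0 0 0 0 0.2" --pt "0 0 0 0 0 0 0.2"

```text
time: 5.62
eef_pos: [0.4666, -0.0089, 0.0902]
eef_rot: [[0.004, -1.0, -0.003], [-0.002, -0.003, 1.0], [-1.0, -0.004, -0.002]]
wrist_force: [-0.2, -0.0, -2.0]
opening: 0.0338
```

>>> apply_moves --pt "3 -1 0 0 0 0 0.2" --pt "3 0 0 0 0 0 0.2" --pt "3 0 0 0 0 0 0.2" --pt "3 0 0 0 0 0 0.2"

```text
time: 5.95
eef_pos: [0.4681, -0.009, 0.0774]
eef_rot: [[0.004, -1.0, -0.003], [-0.002, -0.003, 1.0], [-1.0, -0.004, -0.002]]
wrist_force: [0.3, 0.4, -2.3]
opening: 0.0336
```

>>> apply_moves --pt "2 0.3 0 0 0 0 0.2" --pt "2 0 0 0 0 0 0.2" --pt "2 0 0 0 0 0 0.2"

```text
time: 6.2
eef_pos: [0.4677, -0.009, 0.0703]
eef_rot: [[0.004, -1.0, -0.003], [-0.002, -0.003, 1.0], [-1.0, -0.004, -0.002]]
wrist_force: [-0.6, -0.1, -1.6]
opening: 0.0341
```

>>> apply_moves --pt "2 0 0 0 0 0 0.2" --pt "2 0 0 0 0 0 0.2" --pt "2 0 0 0 0 0 0.2"

```text
time: 6.45
eef_pos: [0.4677, -0.009, 0.0637]
eef_rot: [[0.004, -1.0, -0.003], [-0.002, -0.003, 1.0], [-1.0, -0.004, -0.002]]
wrist_force: [-1.3, 0.3, -2.8]
opening: 0.034
```

>>> apply_moves --pt "2 0 0 0 0 0 0.2" --pt "2 0 0 0 0 0 0.2" --pt "2 0 0 0 0 0 0.2"

```text
time: 6.7
eef_pos: [0.4679, -0.009, 0.0571]
eef_rot: [[0.004, -1.0, -0.003], [-0.002, -0.003, 1.0], [-1.0, -0.004, -0.002]]
wrist_force: [-0.4, 0.4, -3.4]
opening: 0.0336
```

>>> apply_moves --pt "1.5 0 0 0 0 0 0.2" --pt "1.5 0 0 0 0 0 0.2" --pt "1 0 0 0 0 0 0.2"

```text
time: 6.95
eef_pos: [0.4678, -0.009, 0.0525]
eef_rot: [[0.004, -1.0, -0.003], [-0.002, -0.003, 1.0], [-1.0, -0.004, -0.002]]
wrist_force: [0.0, 1.1, -3.3]
opening: 0.0339
```

>>> apply_moves --pt "1 0 0 0 0 0 0.2" --pt "1 0 0 0 0 0 0.2" --pt "0.5 0 0 0 0 0 0.2"

```text
time: 7.2
eef_pos: [0.468, -0.009, 0.05]
eef_rot: [[0.004, -1.0, -0.003], [-0.002, -0.003, 1.0], [-1.0, -0.004, -0.002]]
wrist_force: [-2.7, 0.6, 8.9]
opening: 0.0344
```

```bash
python3 - <<'E'
from cell import r
import cv2
c=r.camera("scene")["img"][:,:,::-1]
cv2.imwrite("pics/s6.png",cv2.resize(c[170:240,170:290],None,fx=6,fy=6,interpolation=cv2.INTER_CUBIC))
print(r.observe()["wrist_force"])
E
```

```text
[-1.86619002  1.50821496  8.50446509]
```

View pics/s6.png

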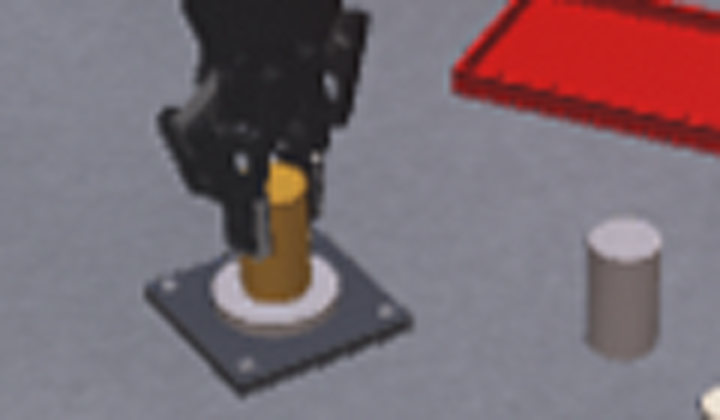

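>>> apply_moves --pt "-4 0 0 0 0 0 0.2" --pt "-10 0 0 0 0 0 0.2" --pt "-15 0 0 0 0 0 0.2" --pt "-15 0 0 0 0 0 0.2" --pt "-10 0 0 0 0 0 0.2" --pt "-3 -5 -15 0 0 0 0.2" --pt "0 -8 -30 0 0 0 0.2" --pt "0 -8 -35 0 0 0 0.2" --pt "0 -8 -35 0 0 0 0.2" --pt "0 -8 -35 0 0 0 0.2" --pt "0 -8 -35 0 0 0 0.2" --pt "0 -8 -35 0 0 0 0.2" --pt "0 -5 -25 0 0 0 0.2" --pt "0 -3 -10 0 0 0 0.2" --pt "0 0 0 0 0 0 0.2"

```text
time: 8.5
eef_pos: [0.5321, -0.2759, 0.1219]
eef_rot: [[0.01, -1.0, -0.007], [-0.006, -0.007, 1.0], [-1.0, -0.01, -0.006]]
wrist_force: [0.1, 0.1, -3.0]
opening: 0.0339
```

```bash
python3 look.py w6
```

```text
8.5 [ 0.53212876 -0.27591924  0.12189217] [[0.01, -0.9999, -0.0071], [-0.0056, -0.0072, 1.0], [-0.9999, -0.01, -0.0057]] [ 0.09  0.11 -2.97] [-0.015 -0.012  0.004  0.001  0.013  0.004]
```

View pics/w6.png

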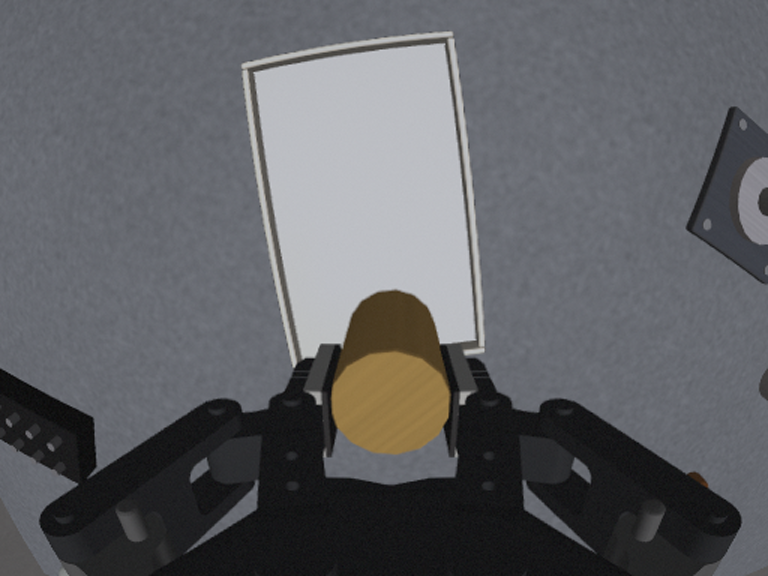

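```bash
python3 - <<'E'
from h import *
c,pose=pickle.load(open("w6.pkl","rb"))
P=np.array([onz(c,(u+.5)/1.5-.5,(v+.5)/1.5-.5,.018,pose)[:2] for u,v in [(243,64),(453,33),(484,350),(292,366)]]);print(P.round(4))
d=P[0]-P[1];print(np.linalg.norm(d),np.linalg.norm(P[1]-P[2]))
ax=(P[2]-P[1]);ax/=np.linalg.norm(ax); ay=np.array([-ax[1],ax[0]])
cen=P[1]+ax*.095-ay*.06
print(ax,cen,cen+ax*.045,cen-ax*.045)
E
```

```text
[[ 0.4025 -0.3613]
 [ 0.3873 -0.2442]
 [ 0.5719 -0.22  ]
 [ 0.5841 -0.3383]]
0.11811442710335214 0.18613764838282287
[0.99149548 0.13014114] [ 0.48930129 -0.29133371] [ 0.53391859 -0.28547736] [ 0.44468399 -0.29719006]
```

>>> apply_moves --pt "15 -4 -9.5 0 -0.24 0.3 0.2" --pt "25 0 0 0 0 0 0.2" --pt "15 0 0 0 0 0 0.2" --pt "8 0 0 0 0 0 0.2" --pt "0 0 0 0 0 0 0.2"

```text
time: 8.97
eef_pos: [0.5354, -0.2791, 0.0596]
eef_rot: [[0.004, -1.0, -0.01], [-0.0, -0.01, 1.0], [-1.0, -0.004, -0.0]]
wrist_force: [-0.2, 1.2, -2.7]
opening: 0.0335
```

>>> apply_moves --pt "8 0 -6.5 0 0 0 0.2" --pt "6 0 -2 0 0 0 0.2" --pt "4 0 0 0 0 0 0.2" --pt "2 0 0 0 0 0 0.2" --pt "0 0 0 0 0 0 0.2"

```text
time: 9.38
eef_pos: [0.5362, -0.2865, 0.0402]
eef_rot: [[0.005, -1.0, -0.012], [-0.0, -0.012, 1.0], [-1.0, -0.005, -0.0]]
wrist_force: [0.4, 0.0, -2.8]
opening: 0.0342
```

>>> apply_moves --pt "2 0 0 0 0 0 0.2" --pt "1.5 0 0 0 0 0 0.2" --pt "0.7 0 0 0 0 0 0.2" --pt "0.5 0 0 0 0 0 0.2"

```text
time: 9.72
eef_pos: [0.5367, -0.2869, 0.036]
eef_rot: [[0.006, -1.0, -0.012], [-0.001, -0.012, 1.0], [-1.0, -0.006, -0.001]]
wrist_force: [-0.2, 0.7, -2.6]
opening: 0.0337
```

>>> apply_moves --pt "0.6 0 0 0 0 0 0.2" --pt "0.6 0 0 0 0 0 0.2" --pt "0.6 0 0 0 0 0 0.2"

```text
time: 9.97
eef_pos: [0.537, -0.2869, 0.035]
eef_rot: [[0.007, -1.0, -0.012], [-0.001, -0.012, 1.0], [-1.0, -0.007, -0.001]]
wrist_force: [-3.5, 3.3, 17.6]
opening: 0.0339
```

>>> apply_moves --pt "-0.3 0 0 0 0 0 0.7" --pt "0 0 0 0 0 0 0.7" --pt "0 0 0 0 0 0 0.7" --pt "0 0 0 0 0 0 0.7"

```text
time: 10.3
eef_pos: [0.5378, -0.2873, 0.0361]
eef_rot: [[0.008, -1.0, -0.012], [-0.002, -0.012, 1.0], [-1.0, -0.008, -0.002]]
wrist_force: [0.4, 0.3, 0.1]
opening: 0.06
```

```bash
python3 look.py w7
```

```text
10.3 [ 0.53775696 -0.28726535  0.03611688] [[0.0084, -0.9999, -0.0117], [-0.0023, -0.0117, 0.9999], [-1.0, -0.0084, -0.0024]] [0.44 0.33 0.14] [-0.002 -0.    -0.002  0.001  0.001  0.   ]
```

View pics/w7.png

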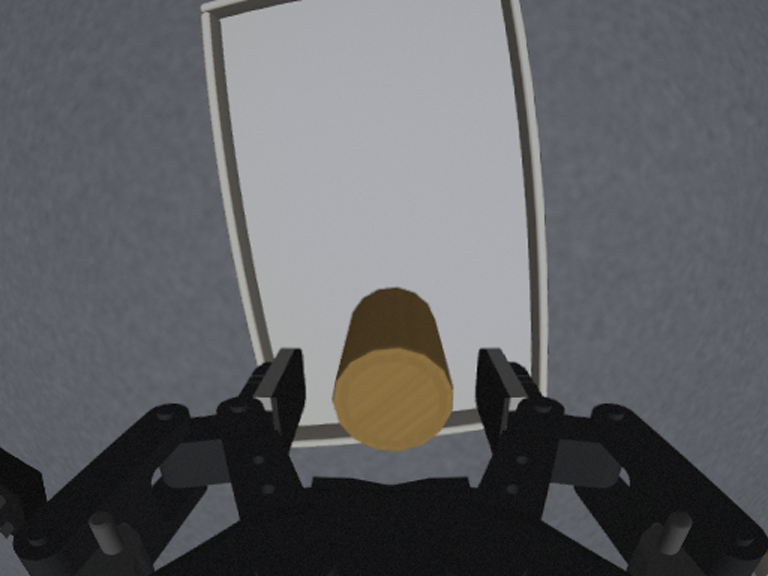

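>>> apply_moves --pt "-15 0 0 0 0 0 0.7" --pt "-35 0 0 0 0 0 0.8" --pt "-35 0 5 0.67 0 0 1" --pt "-25 -5 25 0 0 0 1" --pt "0 -10 37 0 0 0 1" --pt "0 -10 37 0 0 0 1" --pt "0 -10 37 0 0 0 1" --pt "0 -10 37 0 0 0 1" --pt "0 -10 37 0 0 0 1" --pt "0 -10 37 0 0 0 1" --pt "0 -10 37 0 0 0 1" --pt "0 -6 30 0 0 0 1" --pt "0 0 10 0 0 0 1" --pt "0 0 0 0 0 0 1"

```text
time: 11.52
eef_pos: [0.6228, 0.0551, 0.1526]
eef_rot: [[0.014, -1.0, 0.006], [-0.002, 0.006, 1.0], [-1.0, -0.014, -0.002]]
wrist_force: [-1.0, -0.8, -0.9]
opening: 0.0855
```

```bash
python3 look.py w8;python3 - <<'E'
from fit import *
c,pose=pickle.load(open("w8.pkl","rb"))
im=c["img"]; hsv=cv2.cvtColor(im,cv2.COLOR_RGB2HSV); H,S,V=[hsv[...,i].astype(int) for i in range(3)]
p=proj(c,[[.621,.070,.062]],pose)[0];print(p,hsv[int(p[1]),int(p[0])])
b,cb=blob((S<17)&(V>143),*p)
print("alu",b.sum(),fitcyl(c,pose,cb,.018,0.062,.062,[.621,.070]))
E
```

```text
11.5167 [0.62278822 0.05511715 0.15261023] [[0.0139, -0.9999, 0.0059], [-0.0018, 0.0059, 1.0], [-0.9999, -0.0139, -0.0017]] [-1.05 -0.82 -0.94] [ 0.02   0.004 -0.01  -0.001 -0.003 -0.003]
[279.63623411 192.63704761] [123  14 162]
alu 1323 (array([0.6212531 , 0.07008132]), np.float64(0.6602297773433468))
```

View pics/w8.png

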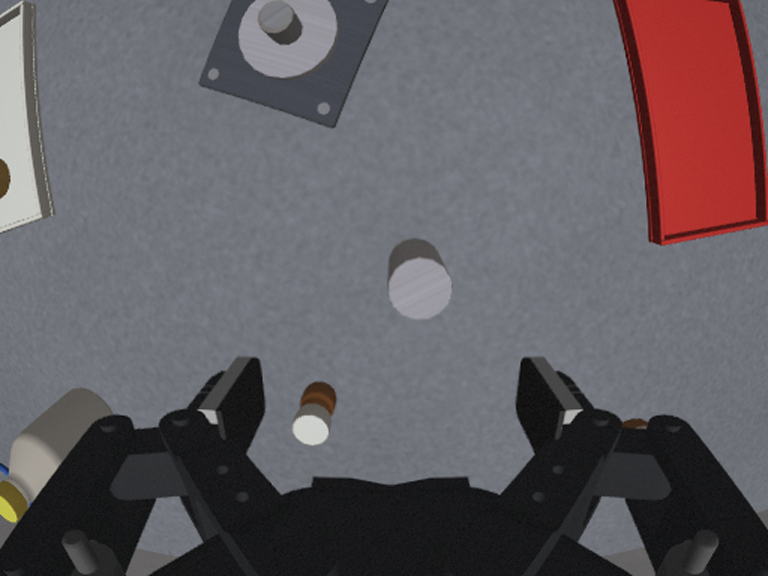

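>>> apply_moves --pt "10 0.5 14 0 -0.1 0.8 1" --pt "25 0 3 0 0 0 1" --pt "25 0 0 0 0 0.2 1" --pt "20 0 0 0 0 0.2 1" --pt "10 0 0 0 0 0 1" --pt "0 0 0 0 0 0 1"

```text
time: 12.07
eef_pos: [0.6224, 0.0667, 0.0589]
eef_rot: [[-0.008, -1.0, 0.012], [-0.0, 0.012, 1.0], [-1.0, 0.008, -0.0]]
wrist_force: [-0.8, -0.3, -0.6]
opening: 0.0851
```

>>> apply_moves --pt "12 0 4 -0.7 0 -0.45 1" --pt "10 0 1 0 0 0 1" --pt "6 0 0 0 0 0 1" --pt "0 0 0 0 0 0 1"

```text
time: 12.4
eef_pos: [0.6228, 0.0692, 0.0308]
eef_rot: [[0.0, -1.0, 0.003], [-0.0, 0.003, 1.0], [-1.0, -0.0, -0.0]]
wrist_force: [-0.3, -0.6, -0.2]
opening: 0.0853
```

>>> apply_moves --pt "0 0.5 1 0 0 0 1" --pt "0 0 0 0 0 0 0.2" --pt "0 0 0 0 0 0 0.2" --pt "0 0 0 0 0 0 0.2" --pt "0 0 0 0 0 0 0.2" --pt "0 0 0 0 0 0 0.2" --pt "0 0 0 0 0 0 0.2"

```text
time: 12.98
eef_pos: [0.6243, 0.0698, 0.0342]
eef_rot: [[0.004, -1.0, 0.004], [-0.0, 0.004, 1.0], [-1.0, -0.004, -0.0]]
wrist_force: [-0.1, -0.4, -2.1]
opening: 0.0352
```

```bash
python3 look.py w9
```

```text
12.9833 [0.62432834 0.0697915  0.03416354] [[0.0038, -1.0, 0.0044], [-0.0003, 0.0044, 1.0], [-1.0, -0.0038, -0.0003]] [-0.12 -0.4  -2.14] [ 0.001 -0.005 -0.002  0.002  0.    -0.001]
```

View pics/w9.png

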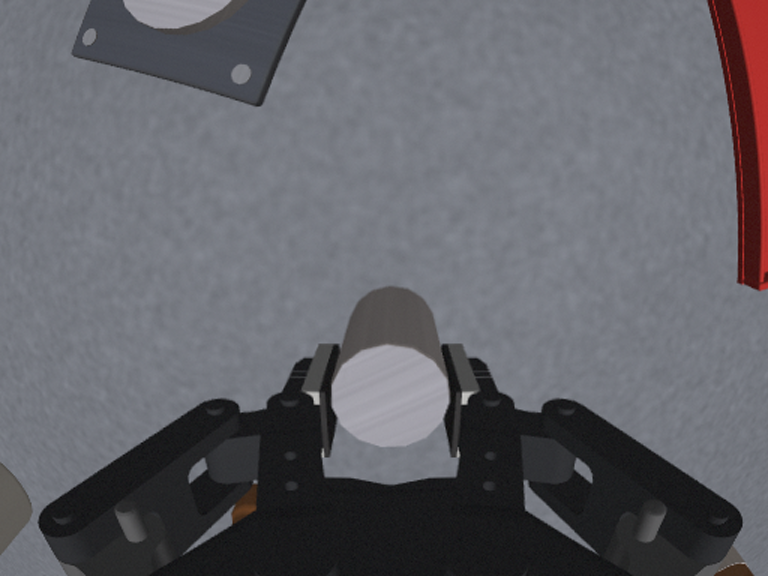

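```bash
python3 - <<'E'
from fit import *
def f2(n,mask,uv):
    c,pose=pickle.load(open(n+".pkl","rb")); hsv=cv2.cvtColor(c["img"],cv2.COLOR_RGB2HSV); H,S,V=[hsv[...,i].astype(int) for i in range(3)]
    b,ct=blob(mask(H,S,V),*uv)
    pts=cv2.convexHull(ct.astype(np.int32))[:,0,:].astype(float)
    def f(p):
        h=hullpred(c,pose,p[0],p[1],.018,p[2],p[2]); return [cv2.pointPolygonTest(h,(float(a),float(q)),True)-.4 for a,q in pts]
    s=least_squares(f,[pose[0][0]-.002,pose[0][1],.062],loss='soft_l1',diff_step=1e-4,x_scale=.01)
    print(n,b.sum(),s.x,s.x-pose[0],np.sqrt(np.mean(np.square(f(s.x)))))
br=lambda H,S,V:(S>110)&(H>8)&(H<30)&(V>115)
al=lambda H,S,V:(S<20)&(V>135)
f2("w3",br,(260,266));f2("w4",br,(260,266));f2("w6",br,(260,266));f2("w9",al,(260,263))
E
```

```text
w3 4273 [ 0.65977776 -0.06365155  0.05902376] [-0.00069338 -0.00103911  0.02793068] 0.2585002634761413
w4 4280 [ 0.52808363 -0.02604968  0.12952326] [-0.00067845 -0.0010559   0.02798817] 0.24809195511773807
w6 4220 [ 0.5316516  -0.27686234  0.14941854] [-0.00047716 -0.0009431   0.02752637] 0.3082040074614886
w9 4208 [0.6228403  0.06864471 0.06001377] [-0.00148804 -0.00114679  0.02585023] 0.32042651420098034
```

>>> apply_moves --pt "-15 0 0 0 0 0 0.2" --pt "-30 0 0 0 0 0 0.2" --pt "-25 12 -6 0 0 0 0.2" --pt "0 25 -12.5 0 0 0 0.2" --pt "0 30 -15 0 0 0 0.2" --pt "0 30 -15 0 0 0 0.2" --pt "0 25 -12.5 0 0 0 0.2" --pt "0 15 -8 0 0 0 0.2" --pt "0 0 0 0 0 0 0.2" --pt "0 0 0 0 0 0 0.2"

```text
time: 13.87
eef_pos: [0.4804, -0.0002, 0.1061]
eef_rot: [[0.004, -1.0, 0.003], [-0.0, 0.003, 1.0], [-1.0, -0.004, -0.0]]
wrist_force: [0.4, -0.2, -0.9]
opening: 0.035
```

>>> apply_moves --pt "0 11 -8 0 0 0 0.2" --pt "4 2 -1.5 0 0 0 0.2" --pt "4 0 0 0 0 0 0.2" --pt "0 0 0 0 0 0 0.2"

```text
time: 14.2
eef_pos: [0.4689, -0.0099, 0.0976]
eef_rot: [[0.006, -1.0, 0.002], [-0.0, 0.002, 1.0], [-1.0, -0.006, -0.0]]
wrist_force: [-0.3, 0.1, -1.4]
opening: 0.0352
```

```bash
python3 look.py w10
```

```text
14.2 [ 0.46892998 -0.00994722  0.09757632] [[0.0064, -1.0, 0.0022], [-0.0003, 0.0022, 1.0], [-1.0, -0.0064, -0.0003]] [-0.26  0.13 -1.42] [-0.    -0.001 -0.011  0.001  0.006 -0.001]
```

View pics/w10.png

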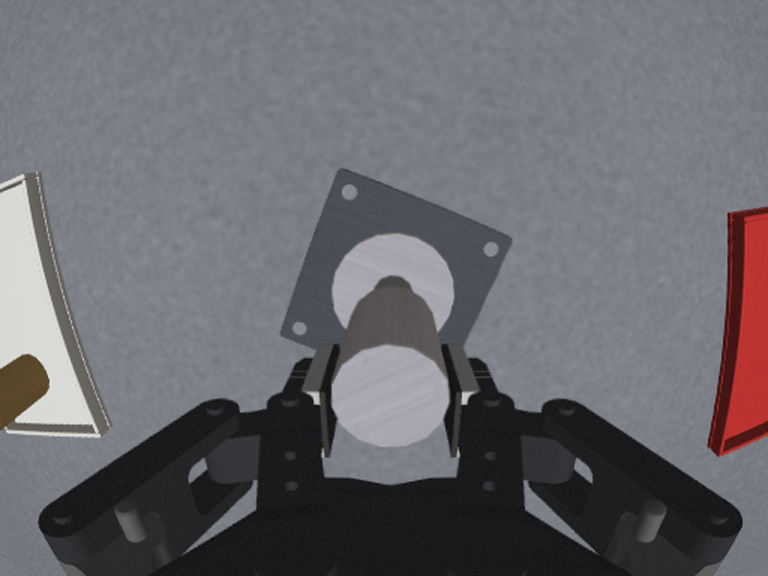

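>>> apply_moves --pt "3 0.3 1 0 0 0.1 0.2" --pt "3 0 0 0 0 0 0.2" --pt "3 0 0 0 0 0 0.2" --pt "0 0 0 0 0 0 0.2"

```text
time: 14.58
eef_pos: [0.4703, -0.0082, 0.0875]
eef_rot: [[0.005, -1.0, 0.001], [-0.0, 0.001, 1.0], [-1.0, -0.005, -0.0]]
wrist_force: [-1.1, -0.5, -1.4]
opening: 0.0355
```

>>> apply_moves --pt "0 2 -0.6 0 0 0 0.2" --pt "1 0.4 0 0 0 0 0.2" --pt "1.5 0 0 0 0 0 0.2"

```text
time: 14.83
eef_pos: [0.4679, -0.0086, 0.0847]
eef_rot: [[0.005, -1.0, 0.001], [-0.0, 0.001, 1.0], [-1.0, -0.005, -0.0]]
wrist_force: [0.1, -0.4, -2.2]
opening: 0.035
```

>>> apply_moves --pt "1.5 -0.3 -0.2 0 0 0 0.2" --pt "1.5 0 0 0 0 0 0.2" --pt "1.5 0 0 0 0 0 0.2"

```text
time: 15.08
eef_pos: [0.4683, -0.0089, 0.08]
eef_rot: [[0.005, -1.0, 0.001], [-0.0, 0.001, 1.0], [-1.0, -0.005, -0.0]]
wrist_force: [0.0, -0.4, -0.3]
opening: 0.035
```

>>> apply_moves --pt "1.5 0 0 0 0 0 0.2" --pt "1.5 0 0 0 0 0 0.2" --pt "1 0 0 0 0 0 0.2"

```text
time: 15.33
eef_pos: [0.4683, -0.0089, 0.0755]
eef_rot: [[0.006, -1.0, 0.001], [-0.0, 0.001, 1.0], [-1.0, -0.006, -0.0]]
wrist_force: [-0.8, -0.8, -1.7]
opening: 0.035
```

>>> apply_moves --pt "1 0 0 0 0 0 0.2" --pt "1 0 0 0 0 0 0.2" --pt "1 0 0 0 0 0 0.2"

```text
time: 15.58
eef_pos: [0.4684, -0.0089, 0.0721]
eef_rot: [[0.006, -1.0, 0.001], [-0.0, 0.001, 1.0], [-1.0, -0.006, -0.0]]
wrist_force: [-0.2, 0.2, -1.6]
opening: 0.0349
```

>>> apply_moves --pt "1 0 0 0 0 0 0.2" --pt "1 0 0 0 0 0 0.2" --pt "1 0 0 0 0 0 0.2"

```text
time: 15.83
eef_pos: [0.4684, -0.009, 0.0688]
eef_rot: [[0.006, -1.0, 0.001], [-0.0, 0.001, 1.0], [-1.0, -0.006, -0.0]]
wrist_force: [-0.0, -0.1, -2.1]
opening: 0.035
```

>>> apply_moves --pt "1 0 0 0 0 0 0.2" --pt "1 0 0 0 0 0 0.2" --pt "1 0 0 0 0 0 0.2"

```text
time: 16.08
eef_pos: [0.4687, -0.0089, 0.0657]
eef_rot: [[0.006, -1.0, 0.001], [-0.0, 0.001, 1.0], [-1.0, -0.006, -0.0]]
wrist_force: [-2.0, -0.1, 11.0]
opening: 0.0351
```

```bash
python3 - <<'E'
from cell import r
import cv2
c=r.camera("scene")["img"][:,:,::-1]
cv2.imwrite("pics/s7.png",cv2.resize(c[170:240,170:290],None,fx=6,fy=6,interpolation=cv2.INTER_CUBIC))
s=r.observe();print(s["wrist_force"],s["moment"])
E
```

```text
[-1.19298849  1.43709159  9.98669733] [0.06068918 0.27158837 0.01744854]
```

View pics/s7.png

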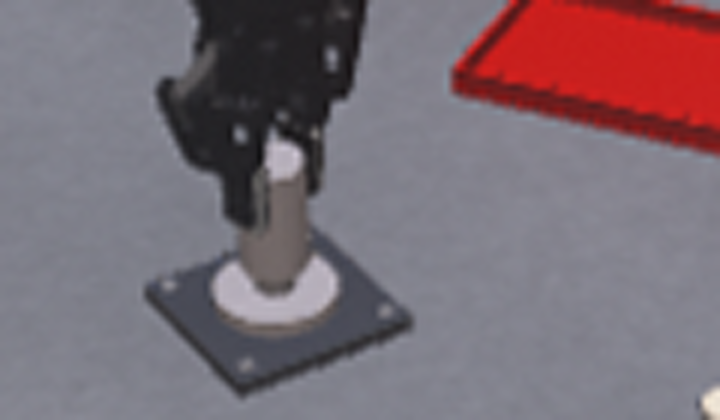

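>>> apply_moves --pt "-1 -0.5 0 0 0 0 0.2" --pt "0 -0.5 0 0 0 0 0.2"

```text
time: 16.3
eef_pos: [0.4693, -0.0089, 0.0667]
eef_rot: [[0.005, -1.0, 0.001], [-0.0, 0.001, 1.0], [-1.0, -0.005, -0.0]]
wrist_force: [-0.6, 0.2, 1.7]
opening: 0.0351
```

Scene crop: the mouth hangs about 10 mm above the table, and the pin is visible beneath it at (278,285). I'll retry from a slightly shifted position to rule out a jam.

>>> apply_moves --pt "-2 0.5 0.4 0 0 0 0.2" --pt "0 0.5 0.2 0 0 0 0.2" --pt "1 0.3 0 0 0 0 0.2" --pt "1 0 0 0 0 0 0.2"

```text
time: 16.63
eef_pos: [0.4682, -0.0083, 0.0668]
eef_rot: [[0.006, -1.0, 0.001], [-0.0, 0.001, 1.0], [-1.0, -0.006, -0.0]]
wrist_force: [-0.2, -1.0, -1.9]
opening: 0.0349
```

>>> apply_moves --pt "0.7 0 0 0 0 0 0.2" --pt "0.7 0 0 0 0 0 0.2" --pt "0.5 0 0 0 0 0 0.2"

```text
time: 16.88
eef_pos: [0.4683, -0.0083, 0.0652]
eef_rot: [[0.007, -1.0, 0.001], [-0.0, 0.001, 1.0], [-1.0, -0.007, -0.0]]
wrist_force: [-2.6, 0.4, 13.1]
opening: 0.0349
```

>>> apply_moves --pt "-4 0 0 0 0 0 0.2" --pt "-12 0 0 0 0 0 0.2" --pt "-15 0 0 0 0 0 0.2" --pt "-10 0 0 0 0 0 0.2" --pt "-5 0 5 0 0 0 0.2" --pt "0 -3 20 0 0 0 0.2" --pt "0 -4 35 0 0 0 0.2" --pt "0 -4 37 0 0 0 0.2" --pt "0 -4 37 0 0 0 0.2" --pt "0 -4 37 0 0 0 0.2" --pt "0 -4 37 0 0 0 0.2" --pt "0 -4 37 0 0 0 0.2" --pt "0 -3 25 0 0 0 0.2" --pt "0 -1 10 0 0 0 0.2" --pt "0 0 0 0 0 0 0.2"

```text
time: 18.13
eef_pos: [0.4992, 0.2876, 0.1107]
eef_rot: [[0.007, -1.0, 0.006], [0.001, 0.006, 1.0], [-1.0, -0.007, 0.001]]
wrist_force: [-0.4, -0.6, -1.2]
opening: 0.0353
```

```bash
python3 look.py w11
```

```text
18.1333 [0.49920484 0.2876086  0.11074107] [[0.0068, -1.0, 0.0058], [0.0006, 0.0058, 1.0], [-1.0, -0.0068, 0.0007]] [-0.41 -0.64 -1.2 ] [ 0.022  0.01   0.004 -0.004 -0.003 -0.001]
```

View pics/w11.png

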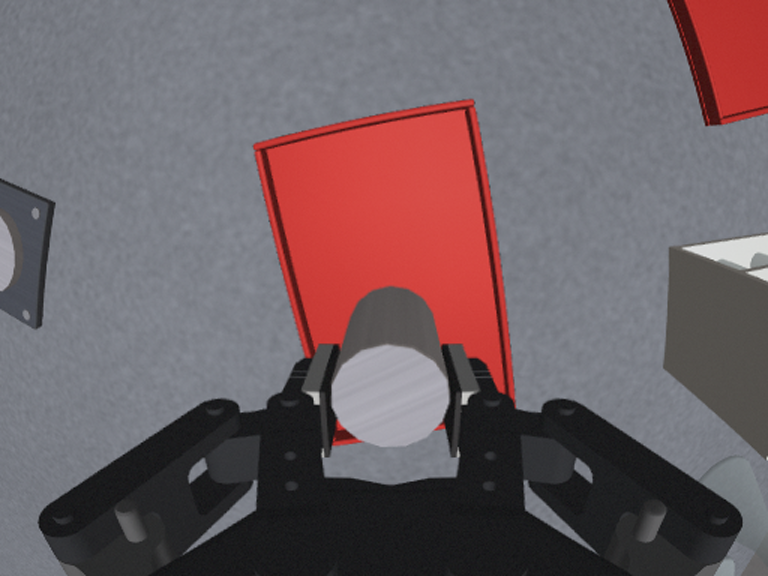

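>>> apply_moves --pt "15 0 -2 0 0 0.15 0.2" --pt "20 0 0 0 0 0 0.2" --pt "15 0 0 0 0 0 0.2" --pt "8 0 0 0 0 0 0.2" --pt "3 0 0 0 0 0 0.2" --pt "0 0 0 0 0 0 0.2"

```text
time: 18.68
eef_pos: [0.4978, 0.2784, 0.0474]
eef_rot: [[0.002, -1.0, 0.009], [-0.002, 0.009, 1.0], [-1.0, -0.002, -0.002]]
wrist_force: [0.1, -0.2, -1.5]
opening: 0.0349
```

>>> apply_moves --pt "3 0 4 0 0 0 0.2" --pt "2.5 0 0 0 0 0 0.2" --pt "1.5 0 0 0 0 0 0.2" --pt "0.6 0 0 0 0 0 0.2"

```text
time: 19.02
eef_pos: [0.4989, 0.282, 0.0411]
eef_rot: [[0.003, -1.0, 0.011], [-0.001, 0.011, 1.0], [-1.0, -0.003, -0.001]]
wrist_force: [0.7, -1.0, -1.4]
opening: 0.0353
```

>>> apply_moves --pt "1 0 0 0 0 0 0.2" --pt "0.8 0 0 0 0 0 0.2" --pt "0.6 0 0 0 0 0 0.2"

```text
time: 19.27
eef_pos: [0.4994, 0.2825, 0.0393]
eef_rot: [[0.005, -1.0, 0.01], [-0.0, 0.01, 1.0], [-1.0, -0.005, -0.0]]
wrist_force: [0.8, -0.5, -0.3]
opening: 0.035
```

>>> apply_moves --pt "0.8 0 0 0 0 0 0.2" --pt "0.7 0 0 0 0 0 0.2"

```text
time: 19.43
eef_pos: [0.4995, 0.2826, 0.0379]
eef_rot: [[0.005, -1.0, 0.01], [0.0, 0.01, 1.0], [-1.0, -0.005, 0.0]]
wrist_force: [-0.4, -1.0, -0.7]
opening: 0.035
```

>>> apply_moves --pt "0.7 0 0 0 0 0 0.2" --pt "0.5 0 0 0 0 0 0.2"

```text
time: 19.6
eef_pos: [0.4999, 0.2828, 0.0377]
eef_rot: [[0.006, -1.0, 0.01], [0.0, 0.01, 1.0], [-1.0, -0.006, 0.001]]
wrist_force: [-3.8, -2.8, 16.1]
opening: 0.0346
```

>>> apply_moves --pt "-0.3 0 0 0 0 0 0.7" --pt "0 0 0 0 0 0 0.7" --pt "0 0 0 0 0 0 0.7" --pt "0 0 0 0 0 0 0.7" --pt "-15 0 0 0 0 0 0.7" --pt "-30 0 0 0 0 0 0.7" --pt "-35 0 0 0 0 0 0.7" --pt "-35 0 0 0 0 0 0.7" --pt "-30 0 0 0 0 0 0.7" --pt "0 0 0 0 0 0 0.7" --pt "0 0 0 0 0 0 0.7"

```text
time: 20.52
eef_pos: [0.4979, 0.2822, 0.1879]
eef_rot: [[0.002, -1.0, 0.01], [-0.001, 0.01, 1.0], [-1.0, -0.002, -0.001]]
wrist_force: [0.4, 0.3, -0.9]
opening: 0.0598
```

```bash
python3 look.py w12; python3 - <<'E'
from cell import r
import cv2
for n in("scene","top"):
    c=r.camera(n)["img"][:,:,::-1]
    cv2.imwrite(f"pics/{n}9.png",cv2.resize(c,None,fx=1.5,fy=1.5,interpolation=cv2.INTER_CUBIC))
E
```

```text
20.5167 [0.49785408 0.28219104 0.18790736] [[0.0025, -0.9999, 0.0099], [-0.0012, 0.0099, 1.0], [-1.0, -0.0025, -0.0012]] [ 0.41  0.3  -0.88] [ 0.001 -0.048 -0.039  0.002  0.034 -0.001]
```

View pics/w12.png

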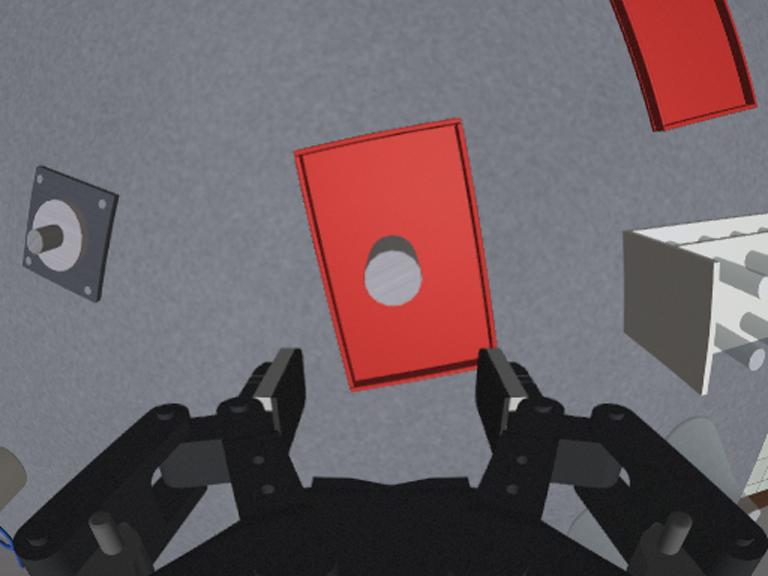

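View pics/scene9.png

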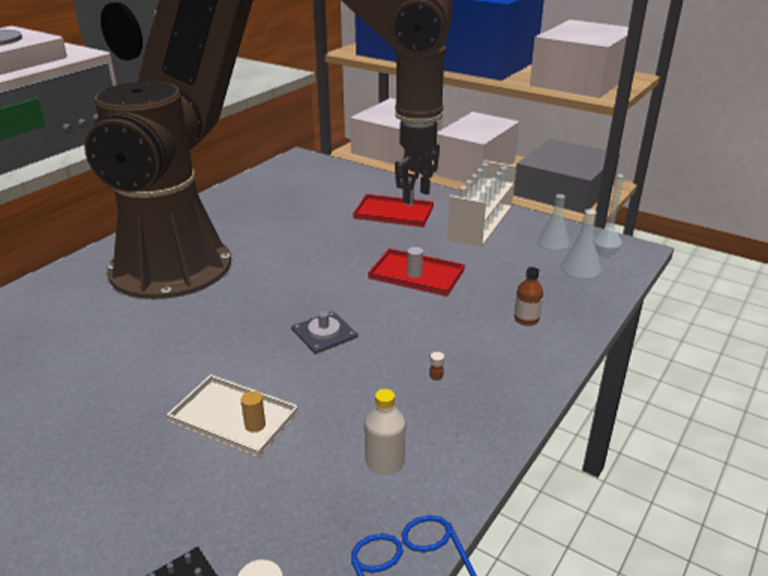

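View pics/top9.png

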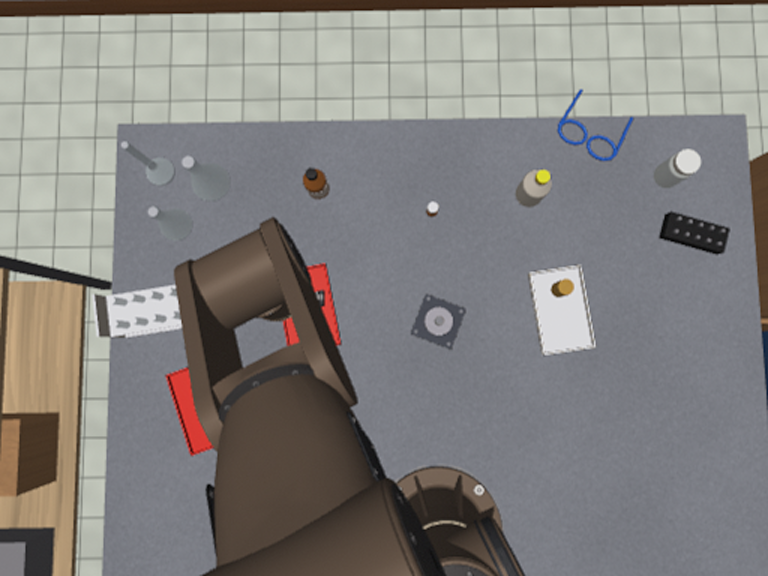

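Both sleeves are upright: brass in the white tray (scene 253,410) and alu in the red one (414,262). The bottles and vial show at their original pixels, and the robot is clear.

```bash
python3 -c "
from cell import r
print(r.hand_in())"
```

```text
the job is handed in; nothing more can be done
None
```

Both sleeves are checked and sorted: the brass one is in the white tray and the aluminium one is in the red tray. I handed the job in at about 20.7 s.

- **Brass:** it went down the pin freely and met resistance with its mouth at table height, at about 12 N net. I took it as good and stood it upright in the white tray before touching the aluminium one.
- **Aluminium:** it stopped about 12 mm above the table, so its bore is roughly 19 mm deep. I lifted it slightly, shifted it and tried again; it stopped at the same height, at about 15 N net. I stood it upright in the correct red tray, the one farther to the robot's right.

**Last checks:** the final pictures show both sleeves standing in their trays, the bottles and vial where they started, and the gripper clear. No check failed. The scene and top cameras disagreed by about 1 cm, so I used the wrist camera for positions; it repeated to about 0.5 mm. The highest force I read was about 18 N, when setting the brass sleeve down in its tray.

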